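Reset the tripped disc sander with a long screwdriver

ROBOT

A 6-joint arm with a two-finger parallel gripper is mounted at the origin on the work surface. World frame = base frame: x ahead of the robot, y to its left, z up, the work surface at z = 0. Lengths are in mm, angles in rad, forces in N, time in s.
With the tool pointing down it reaches from about 300 to 875 mm from the base axis. Payload 6.4 kg.
Tool frame: the origin (TCP) lies midway between the tips of the shut fingers; the grasp point (between the pads) lies 19 mm behind it (pinch_z is the distance from the TCP to the grasp point, in mm); z points along the fingers, y is the line along which they close (so a half turn about z gives the same grasp; the last joint's range is limited). The gripper opens to 88 mm and grips with 3 to 60 N. Pads are 18 mm wide; open, the fingers measure 123 mm over their backs; the gripper's body (75 mm by 187 mm) begins 45 mm behind the grasp point.
Start: joints at [1.089, 0.181, 1.607, -0, 1.354, -0.206], TCP at [156.57, 553.287, 238.714] pointing down, gripper open.
Joint ranges: [-2.99, 2.99], [-0.89, 2.07], [0.3, 2.58], [-1.14, 4.28], [0, 2.63], [-3.12, 3.12]. Speed limits (rad/s): [2.57, 2.57, 3.01, 3.14, 3.14, 3.14].

INTERFACE

Orientations are given as a 3x3 rotation matrix whose columns are the frame's x, y, z axes.
In Python, from cell import * gives the robot as it stands. The module is installed in compiled form; this text tells all that it offers.
- The arm moves only by the tool servo_tool, never from a script. Its arguments are lists of equal length, an entry for each row: "translation": the shift along the tool's x, y, z in m, a list of three; "angular": the turn, a rotation vector about the tool's x, y, z in rad, a list of three. A call has 1 to 5 rows; each row is the pose to reach, as a shift and turn from the pose commanded when the call began, along the tool's axes at that moment; what a row does not reach only later rows make up. A row lasts 1/8 s, in which the tool goes at most 62.5 mm and 10.7 degrees, less where a joint would pass 70% of its speed; a pose out of reach is approached as far as the arm can. A call with a gripper value outside its range is refused whole. "grip" is the opening, from 0 (shut) to 1 (fully open), set as the call begins (left out, the last holds). The fingers move at their own pace and stop on an object; "newtons" is the grip in N (left out, the last holds). Time passes only in rows, so rows that repeat a pose let the fingers close. It gives the time, the measured TCP pose, the force, the opening and the grip force at its end, in the units of the state.
- observe(): the state, without advancing time (a new reading comes with each control period).
- grab_frame(name): name is "side" or "top" or "wrist"; returns the picture (384x512x3 uint8, red, green, blue); there is no depth.
- camera_params(name): a dict with "fx", "fy", "cx", "cy" (pixels), "distortion" ([k1, k2, p1, p2, k3] as OpenCV has them; the pictures are not rectified), "origin" and "attitude" of the camera in the world. Camera axes: x right, y down, z forward; pixel columns grow to the right and rows downward; lengths in mm; the calibration is good to about 2 mm. A picture is of the moment at which its call begins: read the wrist's pose just before it. camera_params takes no time and is no camera call; for the wrist camera it gives the pose at the moment of the call.
- hand_in(): hands the job in; it is judged then, once.
The state is a dict: "time_s": time; "joint_pos": joint angles; "joint_velocities": joint speeds; "joint_torque": joint torques, N m; "position": TCP position; "ee_rot": TCP orientation; "contact_force": force on the tool from outside, world axes, zero at the start; "moment": the same for the moment, N m; "width": finger opening in mm; "grip_force": force on a finger pad.
Only numpy, scipy, OpenCV 4.12 (cv2) and the standard library are available. Lean on these libraries where they do the work, as an engineer would, in place of code of your own. Each camera call takes 0.05 s, during which the arm holds its last target. There are 200 camera calls.

TASK

The disc sander has tripped its overload. Draw the long screwdriver out from under the low shelf, take it by its handle and with its tip push the small reset button, sunk in the round collar on the sander's base under the sanding table, fully in, then let it spring back out. Afterwards lay the screwdriver down on top of the shelf and let go, without dropping it, pressing the button with the gripper itself or disturbing the other things on the bench.

Things in the scene. Friction and masses are not known exactly. Their poses are not given: they have to be found in the camera images.
- sander: Green bench disc sander, fixed, 230 mm high; 150 mm disc upright, motor behind. Origin on the bench under its base; -x points out of its front, y along the front, z up. Base 190 mm wide, 64 mm high; its front face (bare aluminium) is at x = -100 mm, carrying the reset button at y = +35 mm, 36 mm above the bench, in a steel collar (25 mm across, 3 mm proud), and a black rocker switch at y = -45 mm.
- table_edge (a point): Middle of the lower front edge of the sander's level sanding table, 133 mm above the bench; axes as the sander's. The table is an aluminium plate 10 mm thick, 200 mm wide, overhanging the base's front face by 50 mm. Two upright brackets carry it at y = +-96 mm (8 mm thick, reaching to 27 mm behind this edge); between them the space below is open.
- reset_button (a joint): Travel of the reset button (m): 0 = out, 0.005 = fully in. It slides into the base (along the sander's +x, level). Spring: starts to move at 2.5 N, fully in at 5 N; springs back by itself.
- button_face (a point): Centre of the black reset button's outer face (13 mm diameter), which lies 5 mm behind the base's front face, inside a 16 mm bore (8 mm behind the collar's rim). Moves with the button. Axes as the sander's: +x is the pressing direction.
- driver: Long slim screwdriver, about 110 g: black fluted handle 95 mm long, 24 mm across, and round steel blade 125 mm long, 6 mm thick. Origin on its axis where blade meets handle, +x to the tip; balance point about 20 mm back in the handle. Starts level on the bench, axis 12 mm up, pushed handle first under the low shelf, only 60 to 80 mm of the blade sticking out in front.
- driver_tip (a point): End of the screwdriver's blade, on the axis, 125 mm from the body's origin.
- driver_end (a point): Rear end of the screwdriver's handle, on the axis, 95 mm behind the body's origin.
- riser: Low plywood bench shelf fixed to the bench: 320 mm wide (y), 180 mm deep (x), flat top 60 mm above the bench, 15 mm boards (45 mm clear height inside), closed at the back and both ends, open at the front, which is its -x side (x = -90 mm). Origin: on the bench under its centre. Small stock lies inside at both ends.
- glue: White glue bottle, 60 mm diameter, 170 mm high, standing; origin at the centre of its foot. Leave alone.
- sanding_block: Cork sanding block 110 x 60 x 28 mm (x, y, z); origin at the centre of its underside. Leave alone.
- clamp: Small black bar clamp lying flat, 260 mm bar along its x, jaws 80 mm to +y, wooden handle; up to 26 mm high; origin under the bar. Leave alone.

How it is judged (in metres and radians):
On the way, in this order (a step that is already met when the one before it is completed fails the run):
1. the whole screwdriver is out from under the shelf (x of driver_end in the frame of riser below -0.092 m), for 0.1 s.
2. the reset button is pushed fully in (over 4 of its 5 mm) by the screwdriver, which is held by its handle (value of joint reset_button above 0.004 m and contact force between driver and reset_button above 1 N and contact force between the fingers and driver above 1 N and x of the grasp point in the frame of driver below 0.005 m), for 0.1 s.
At the end, for the whole second after the job is handed in: The reset button is out again (within 1 mm); the screwdriver lies level (within about 6 degrees) and still on the shelf's top board, supported by it, neither end more than 20 mm beyond the board's edges (value of joint reset_button below 0.001 m and x of driver_tip in the frame of riser between -0.11 and 0.11 m and x of driver_end in the frame of riser between -0.11 and 0.11 m and y of driver_tip in the frame of riser between -0.18 and 0.18 m and y of driver_end in the frame of riser between -0.18 and 0.18 m and z of driver in the frame of riser between 0.066 and 0.08 m and contact force between driver and riser above 0.3 N and angle between driver's own x axis and vertical between 1.47 and 1.67 rad and linear speed of driver below 0.02 m/s and angular speed of driver below 0.2 rad/s); the robot touches nothing.
It fails at once if the glue is shifted by more than 30 mm (distance of glue from where it was at the start of the episode above 0.03 m).
It fails at once if the sanding block is shifted by more than 30 mm (distance of sanding_block from where it was at the start of the episode above 0.03 m).
It fails at once if the clamp is shifted by more than 30 mm (distance of clamp from where it was at the start of the episode above 0.03 m).
It fails at once if the gripper or arm itself presses the reset button (contact force between any of the fingers, the arm and reset_button above 0.5 N).
It fails at once if the screwdriver is dropped or thrown (moves faster than 0.6 m/s while not held) (contact force between the fingers and driver below 0.1 N and linear speed of driver above 0.6 m/s).
It also fails if it takes over 51 s, if anything falls off the work surface, if the arm or the gripper's body presses on something with over 40 N, if the wrist force passes 120 N, or if a joint passes its speed limit or range.

## Working session

There is one attempt and no reset: what is moved stays moved. The work goes in short steps, Python scripts to look and compute and a tool call to move; the robot and the scene stay as the last step left them, time stands still between calls to the robot, and variables do not carry over. Pictures are saved under pics/ and viewed, at most 10 in all, crops included, and the job is handed in when it is done.

Besides the shell and the picture viewer there is one more tool, called after "Call:" as name(argument=value, ...), one argument or row to a line, values as JSON. servo_tool: Moves the arm, as the interface text tells. Its arguments: {"type":"object","properties":{"translation":{"type":"array","items":{"type":"array","items":{"type":"number"}}},"angular":{"type":"array","items":{"type":"array","items":{"type":"number"}}},"grip":{"type":"number"},"newtons":{"type":"number"}},"required":["translation","angular"]}

```bash
mkdir -p pics; python3 - <<'E'
from cell import *
import cv2,numpy as np
s=observe(); print(s)
for n in ("side","top"):
    f=grab_frame(n); cv2.imwrite(f"pics/{n}0.png",f[:,:,::-1]); print(n,camera_params(n))
print(camera_params("wrist"))
E
```

```text
{'time_s': 0.0, 'joint_pos': array([ 1.08867739e+00,  1.81532104e-01,  1.60798806e+00, -3.30684772e-05,
        1.35383198e+00, -2.06306901e-01]), 'joint_velocities': array([-0.00198069, -0.00093079, -0.00176202, -0.00049528, -0.00028326,
        0.00173463]), 'joint_torque': array([ 3.41192053e-04, -4.33881497e+01, -3.41846538e+01,  7.02677644e-02,
        3.88384284e-02, -1.17359141e-04]), 'position': array([156.32935984, 552.77860514, 237.82482257]), 'ee_rot': array([[-9.62206192e-01,  2.72320812e-01, -7.87188061e-04],
       [ 2.72321751e-01,  9.62204961e-01, -1.57390532e-03],
       [ 3.28829083e-04, -1.72878988e-03, -9.99998452e-01]]), 'contact_force': array([1.30156698, 0.20491021, 0.99437253]), 'moment': array([ 0.00251858,  0.0482218 , -0.01482121]), 'grip_force': 0.0, 'width': 87.79595228194013}
side {'fx': 382.7254209345687, 'fy': 382.7254209345687, 'cx': 261.2208826839341, 'cy': 192.48669239923424, 'distortion': array([0.01301621, 0.        , 0.        , 0.        , 0.        ]), 'origin': array([ 680.23723773, -698.11741288,  598.70469281]), 'attitude': array([[ 0.990526
[... 257 characters left out ...]
-0.05576412,  0.        ,  0.        ,  0.        ,  0.        ]), 'origin': array([ 392.2461969 ,   31.54203904, 1218.48712627]), 'attitude': array([[ 0.02846029, -0.98346515,  0.1788472 ],
       [-0.99951658, -0.02575883,  0.01740938],
       [-0.01251463, -0.17925621, -0.98372282]])}
{'fx': 311.79439286336026, 'fy': 311.79439286336026, 'cx': 255.17786482186952, 'cy': 194.93249425396218, 'distortion': array([-0.06030059,  0.        ,  0.        ,  0.        ,  0.        ]), 'origin': array([ 88.49606955, 572.74982242, 385.12113679]), 'attitude': array([[ 0.27225169,  0.92302743,  0.27184439],
       [ 0.9622248 , -0.26070045, -0.07847748],
       [-0.00156692,  0.28294105, -0.95913602]])}
```

View pics/top0.png

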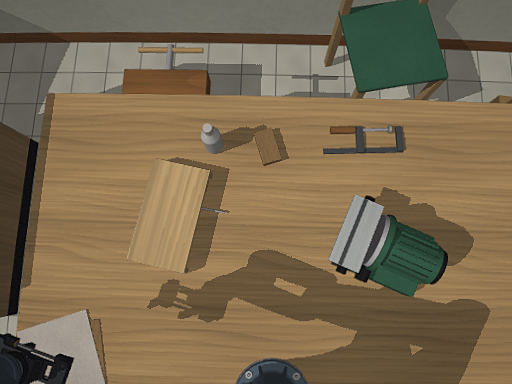

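View pics/side0.png

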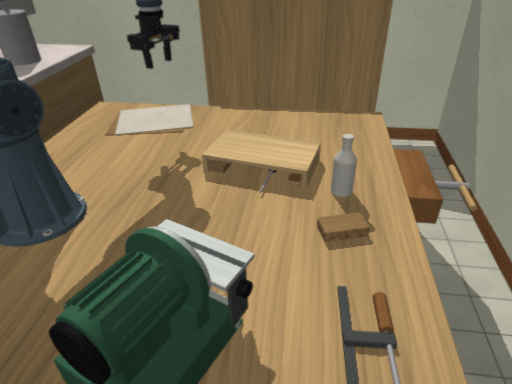

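The top view shows the shelf at left (corners about (162,158), (211,170), (184,272), (127,259)), with the blade tip at (228,211). The sander table is at (340–383, 197–280), and its front faces left and slightly up. The side view shows the blade at (268,178) and the back of the sander.

```bash
cat > h.py <<'E'
import numpy as np,cv2
def rays(c,px):
    K=np.array([[c['fx'],0,c['cx']],[0,c['fy'],c['cy']],[0,0,1]])
    n=cv2.undistortPoints(np.array(px,float).reshape(-1,1,2),K,c['distortion']).reshape(-1,2)
    d=np.c_[n,np.ones(len(n))]@c['attitude'].T
    return c['origin'],d/np.linalg.norm(d,axis=1)[:,None]
def onz(c,px,z):
    o,d=rays(c,px); return o+d*((z-o[2])/d[:,2])[:,None]
def proj(c,P):
    K=np.array([[c['fx'],0,c['cx']],[0,c['fy'],c['cy']],[0,0,1]])
    R=c['attitude'].T; t=-R@c['origin']
    return cv2.projectPoints(np.array(P,float).reshape(-1,1,3),cv2.Rodrigues(R)[0],t,K,c['distortion'])[0].reshape(-1,2)
E
python3 - <<'E'
from cell import *
from h import *
np.set_printoptions(precision=1,suppress=True)
c=camera_params('top')
print(onz(c,[(162,158),(211,170),(184,272),(127,259)],60))
print('blade',onz(c,[(228,211),(205,210)],12))
print('table',onz(c,[(365,197),(384,203),(341,275),(331,264)],143))
im=cv2.imread('pics/top0.png')
cr=np.hstack([cv2.resize(im[150:285,120:240],(400,450),interpolation=cv2.INTER_CUBIC),cv2.resize(im[185:305,320:427],(400,450),interpolation=cv2.INTER_CUBIC)])
cv2.imwrite('pics/cr1.png',cr)
E
```

```text
[[707.5 358.3  60. ]
 [672.8 203.3  60. ]
 [362.3 267.7  60. ]
 [394.5 441.2  60. ]]
blade [[553.5 150.1  12. ]
 [554.7 222.7  12. ]]
table [[ 585.9 -246.7  143. ]
 [ 570.1 -300.   143. ]
 [ 368.7 -177.5  143. ]
 [ 397.6 -150.3  143. ]]
```

View pics/cr1.png

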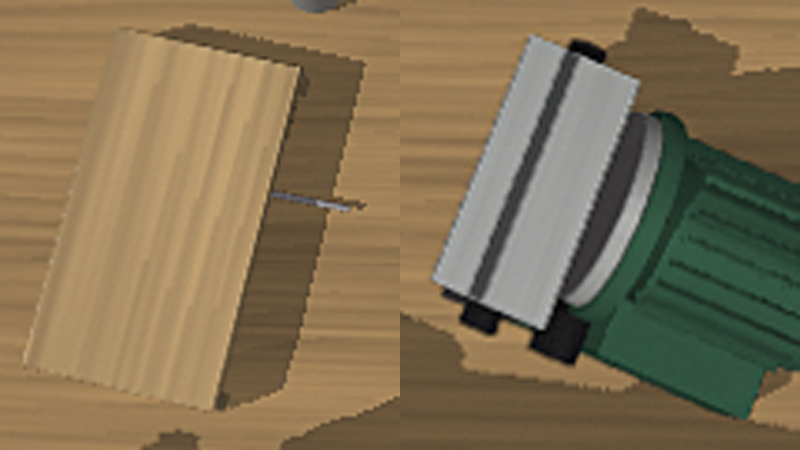

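The crop gives the corners more finely. In the left half, the shelf corners are (122,28), (300,68), (217,410) and (23,366), and the blade runs (272,196) to (350,208). In the right half, the table corners are (530,36), (639,78), (545,330) and (433,280).

```bash
python3 - <<'E'
from cell import *
from h import *
np.set_printoptions(precision=3,suppress=True)
c=camera_params('top')
L=lambda p:(np.array(p)+.5)/3.3333-.5+[120,150]
R=lambda p:(np.array(p)-[400,0]+.5)/[400/107,3.75]-.5+[320,185]
def rect(P,n):
    print(n,P[:,:2]); print([round(float(np.linalg.norm(P[i]-P[i-3])),1) for i in range(4)],P.mean(0))
r=onz(c,L([(122,28),(300,68),(217,410),(23,366)]),60); rect(r,'riser')
ya=(r[0]+r[1]-r[2]-r[3]); print('riser long dir deg',np.degrees(np.arctan2(ya[1],ya[0])))
xa=(r[0]+r[3]-r[1]-r[2]);print('riser short dir deg',np.degrees(np.arctan2(xa[1],xa[0])))
t=onz(c,R([(530,36),(639,78),(545,330),(433,280)]),143); rect(t,'table')
ya=(t[0]+t[1]-t[2]-t[3]); print('table long',np.degrees(np.arctan2(ya[1],ya[0])))
xa=(t[1]+t[2]-t[0]-t[3]);print('table short(+x)',np.degrees(np.arctan2(xa[1],xa[0])))
b=onz(c,L([(272,196),(350,208)]),12); print('blade',b,np.degrees(np.arctan2(*(b[1]-b[0])[1::-1])))
E
```

```text
riser [[706.898 376.333]
 [672.546 207.435]
 [360.528 265.38 ]
 [393.113 442.456]]
[172.4, 317.4, 180.0, 320.7] [533.272 322.901  60.   ]
riser long dir deg -11.21367639560584
riser short dir deg 79.0500962662508
table [[ 593.016 -216.893]
 [ 563.196 -298.627]
 [ 376.129 -225.13 ]
 [ 410.104 -143.352]]
[87.0, 201.0, 88.6, 197.1] [ 485.611 -221.001  143.   ]
table long -21.673985850515212
table short(+x) -111.3133124133988
blade [[559.328 234.842  12.   ]
 [549.937 160.497  12.   ]] -97.19964429358694
```

Call:
servo_tool(
  translation=[
    [-0.053,-0.0265,0.004],
    [-0.107,-0.053,0.008],
    [-0.161,-0.08,0.012],
    [-0.215,-0.106,0.016],
    [-0.268,-0.133,0.02],
  ],
  angular=[
    [0,0,0.16],
    [0,0,0.32],
    [0,0,0.48],
    [0,0,0.64],
    [0,0,0.8],
  ],
)

```text
time_s: 0.72
position: [379.2, 350.8, 218.4]
ee_rot: [[-0.47, 0.882, -0.0], [0.882, 0.47, -0.0], [0.0, -0.0, -1.0]]
contact_force: [-0.4, 0.7, -0.4]
width: 88.2
grip_force: 0.0
```

```bash
cat >> h.py <<'E'
def togo(s,pos,psi):
    """tool-axes shift (m) and turn (rad) from the measured pose to a tool-down pose with tool x at heading psi (deg)"""
    from scipy.spatial.transform import Rotation as Ro
    a=np.radians(psi); R=s['ee_rot']
    T=np.array([[np.cos(a),np.sin(a),0],[np.sin(a),-np.cos(a),0],[0,0,-1]])
    print('t',round(s['time_s'],2),'pos',s['position'].round(1),'psi',np.degrees(np.arctan2(R[1,0],R[0,0])).round(2),'w',round(s['width'],1),'grip',round(s['grip_force'],1),'F',s['contact_force'].round(1))
    print('shift',(R.T@(np.array(pos)-s['position'])/1000).round(4),'turn',Ro.from_matrix(R.T@T).as_rotvec().round(4))
E
python3 -c "
from cell import *; from h import *
togo(observe(),[552,195,200],81)"
```

```text
t 0.72 pos [379.2 350.8 218.4] psi 118.07 w 88.2 grip 0.0 F [-0.4  0.7 -0.4]
shift [-0.2188  0.0791  0.0184] turn [-2.000e-04 -0.000e+00  6.469e-01]
```

Call:
servo_tool(
  translation=[
    [-0.055,0.02,0.005],
    [-0.11,0.04,0.009],
    [-0.165,0.06,0.014],
    [-0.219,0.079,0.018],
    [-0.219,0.079,0.018],
  ],
  angular=[
    [0,0,0.16],
    [0,0,0.32],
    [0,0,0.48],
    [0,0,0.647],
    [0,0,0.647],
  ],
)

```text
time_s: 1.35
position: [553.8, 194.0, 199.7]
ee_rot: [[0.157, 0.988, -0.001], [0.988, -0.157, -0.001], [-0.001, -0.001, -1.0]]
contact_force: [0.1, -0.0, -0.9]
width: 88.0
grip_force: 0.0
```

```bash
python3 -c "
from cell import *; from h import *; import pickle
s=observe(); togo(s,[552,195,200],81); c=camera_params('wrist'); f=grab_frame('wrist'); pickle.dump((s,c),open('w1.pkl','wb'))
cv2.imwrite('pics/w1.png',f[:,:,::-1]); print(proj(c,[[550,160,12],[559,235,12]]))"
```

```text
t 1.35 pos [553.8 194.  199.7] psi 80.95 w 88.0 grip 0.0 F [ 0.1 -0.  -0.9]
shift [ 0.0007 -0.0019 -0.0003] turn [-0.0006  0.0009 -0.0008]
[[254.58100433 202.02288073]
 [251.8084571  134.25225164]]
```

View pics/w1.png

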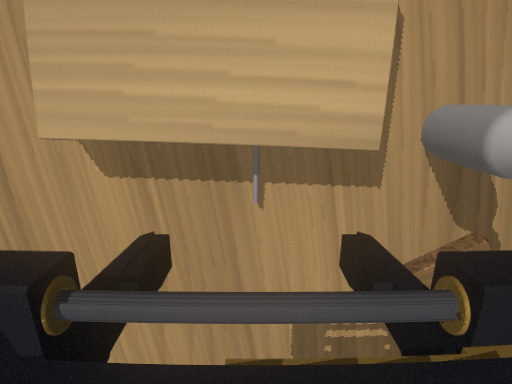

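The wrist picture shows the shelf's front top edge from (40,138) to (380,150). The blade runs straight down from (256,147) to its tip at (256,203).

```bash
python3 -c "
from cell import *; from h import *; import pickle
np.set_printoptions(precision=2,suppress=True)
s,c=pickle.load(open('w1.pkl','rb'))
im=cv2.imread('pics/w1.png').astype(int)
# blade centre per row: pixels bluish relative to wood
for v in range(152,206,6):
    r=im[v,240:275]; m=(r[:,0]-r[:,2])>-12; print(v,240+np.nonzero(m)[0])
e=onz(c,[(40,138),(380,149.5)],60); d=e[1]-e[0]; print('edge',e,np.degrees(np.arctan2(d[1],d[0])),np.linalg.norm(d))
b=onz(c,[(256,150),(256,203)],12); d=b[1]-b[0]; print('blade',b,np.degrees(np.arctan2(d[1],d[0])))
"
```

```text
152 [254 255 256 257]
158 [254 255 256 257]
164 [254 255 256 257]
170 [254 255 256 257]
176 [254 255 256 257]
182 [254 255 256 257]
188 [254 255 256 257]
194 [254 255 256 257]
200 [254 255 256 257]
edge [[363.37 268.99  60.  ]
 [675.73 207.38  60.  ]] -11.158327866688667 318.37902310330395
blade [[560.77 217.74  12.  ]
 [551.4  158.6   12.  ]] -99.00328199569083
```

Call:
servo_tool(
  translation=[
    [-0.003,0.002,0.055],
    [-0.005,0.003,0.11],
    [-0.005,0.003,0.16],
    [-0.005,0.003,0.188],
    [-0.005,0.003,0.195],
  ],
  angular=[
    [0,0,0],
    [0,0,0],
    [0,0,0],
    [0,0,0],
    [0,0,0],
  ],
)

```text
time_s: 2.02
position: [551.1, 192.7, 3.6]
ee_rot: [[0.149, 0.989, -0.005], [0.989, -0.149, -0.0], [-0.001, -0.005, -1.0]]
contact_force: [-0.0, 0.3, 0.4]
width: 88.3
grip_force: 0.0
```

Call:
servo_tool(
  translation=[
    [0,0,0],
    [0,0,0],
    [0,0,0],
    [0,0,0],
    [0,0,0],
  ],
  angular=[
    [0,0,0],
    [0,0,0],
    [0,0,0],
    [0,0,0],
    [0,0,0],
  ],
  grip=0,
  newtons=20,
)

```text
time_s: 2.65
position: [554.2, 191.7, 6.0]
ee_rot: [[0.152, 0.988, 0.0], [0.988, -0.152, 0.0], [0.0, 0.0, -1.0]]
contact_force: [-0.7, -0.2, 0.6]
width: 40.2
grip_force: 0.0
```

Call:
servo_tool(
  translation=[
    [0,0,0.002],
    [0,0,0.002],
    [0,0,0.002],
    [0,0,0.002],
    [0,0,0.002],
  ],
  angular=[
    [0,0,0],
    [0,0,0],
    [0,0,0],
    [0,0,0],
    [0,0,0],
  ],
)

```text
time_s: 3.28
position: [554.0, 191.7, 3.7]
ee_rot: [[0.151, 0.988, 0.0], [0.988, -0.151, -0.0], [0.0, 0.0, -1.0]]
contact_force: [0.1, -0.3, -0.9]
width: 4.9
grip_force: 20.0
```

Call:
servo_tool(
  translation=[
    [0,0,0],
    [0,0,0],
  ],
  angular=[
    [0,0,0],
    [0,0,0],
  ],
)

```text
time_s: 3.52
position: [554.0, 191.7, 3.7]
ee_rot: [[0.151, 0.988, 0.0], [0.988, -0.151, -0.0], [0.0, 0.0, -1.0]]
contact_force: [1.1, -0.4, -0.7]
width: 4.8
grip_force: 20.0
```

Call:
servo_tool(
  translation=[
    [-0.02,0,0],
    [-0.055,0,0],
    [-0.095,0,0],
    [-0.135,0,0],
    [-0.17,0,0],
  ],
  angular=[
    [0,0,0],
    [0,0,0],
    [0,0,0],
    [0,0,0],
    [0,0,0],
  ],
)

```text
time_s: 4.15
position: [527.4, 21.4, 3.7]
ee_rot: [[0.152, 0.988, -0.0], [0.988, -0.152, -0.0], [-0.0, -0.0, -1.0]]
contact_force: [1.2, -0.0, 0.3]
width: 5.0
grip_force: 20.0
```

Call:
servo_tool(
  translation=[
    [-0.02,0,0],
    [-0.03,0,0],
    [-0.03,0,0],
    [-0.03,0,0],
  ],
  angular=[
    [0,0,0],
    [0,0,0],
    [0,0,0],
    [0,0,0],
  ],
)

```text
time_s: 4.65
position: [523.7, -5.6, 3.7]
ee_rot: [[0.151, 0.989, -0.0], [0.989, -0.151, 0.0], [0.0, -0.0, -1.0]]
contact_force: [0.0, 0.3, -0.4]
width: 5.0
grip_force: 20.0
```

Call:
servo_tool(
  translation=[
    [0,0,0],
    [0,0,0],
    [0,0,0],
    [0,0,-0.04],
    [0,0,-0.09],
  ],
  angular=[
    [0,0,0],
    [0,0,0],
    [0,0,0],
    [0,0,0],
    [0,0,0],
  ],
  grip=1,
)

```text
time_s: 5.28
position: [522.5, -5.5, 93.5]
ee_rot: [[0.151, 0.988, -0.003], [0.988, -0.151, 0.001], [0.0, -0.003, -1.0]]
contact_force: [0.6, -0.3, -0.1]
width: 52.6
grip_force: 0.0
```

```bash
python3 -c "
from cell import *; from h import *; import pickle
s=observe(); c=camera_params('wrist'); f=grab_frame('wrist'); pickle.dump((s,c),open('w2.pkl','wb'))
togo(s,[0,0,0],81)
cv2.imwrite('pics/w2.png',f[:,:,::-1])"
```

```text
t 5.28 pos [522.5  -5.5  93.5] psi 81.3 w 52.6 grip 0.0 F [ 0.6 -0.3 -0.1]
shift [-0.0736 -0.517   0.0952] turn [-0.0033 -0.0003  0.0053]
```

View pics/w2.png

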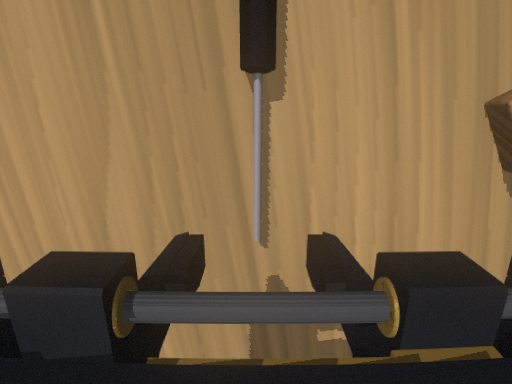

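The driver is out. The tip is at (258,242), the blade/handle junction at (257.5,72), and the handle runs up out of frame at columns 240–276.

```bash
python3 -c "
from cell import *; from h import *; import pickle
np.set_printoptions(precision=2,suppress=True)
s,c=pickle.load(open('w2.pkl','rb'))
b=onz(c,[(257.5,73),(258,242)],12); d=b[1]-b[0]; L=np.linalg.norm(d); print('blade',b,L,np.degrees(np.arctan2(d[1],d[0])))
g=b[1]-d/L*(125+42); g[2]=5; togo(observe(),g,np.degrees(np.arctan2(-d[1],-d[0])))
"
```

```text
blade [[540.23  86.38  12.  ]
 [521.64 -39.49  12.  ]] 127.23785248113565 -98.40172159607673
t 5.33 pos [527.2  -6.4 101. ] psi 81.33 w 57.0 grip 0.0 F [4.7 0.5 3. ]
shift [ 0.13 -0.    0.1 ] turn [ 0.01  0.   -0.  ]
```

Call:
servo_tool(
  translation=[
    [0.05,0.001,0],
    [0.1,0.001,0],
    [0.131,0.001,0],
    [0.131,0.001,0.03],
    [0.131,0.001,0.06],
  ],
  angular=[
    [0,0,0],
    [0,0,0],
    [0,0,0],
    [0,0,0],
    [0,0,0],
  ],
)

```text
time_s: 5.95
position: [545.0, 124.3, 33.3]
ee_rot: [[0.15, 0.989, 0.002], [0.989, -0.15, -0.0], [0.0, 0.002, -1.0]]
contact_force: [-0.8, -0.6, -0.1]
width: 88.2
grip_force: 0.0
```

Call:
servo_tool(
  translation=[
    [0,0,0.015],
    [0,0,0.027],
    [0,0,0.03],
    [0,0,0.03],
    [0,0,0.03],
  ],
  angular=[
    [0,0,0],
    [0,0,0],
    [0,0,0],
    [0,0,0],
    [0,0,0],
  ],
)

```text
time_s: 6.58
position: [545.3, 123.3, 4.6]
ee_rot: [[0.152, 0.988, 0.002], [0.988, -0.152, 0.0], [0.0, 0.002, -1.0]]
contact_force: [-0.2, 0.1, -0.8]
width: 88.4
grip_force: 0.0
```

Call:
servo_tool(
  translation=[
    [0,0,0.002],
    [0,0,0.002],
    [0,0,0.002],
    [0,0,0.002],
    [0,0,0.002],
  ],
  angular=[
    [0,0,0],
    [0,0,0],
    [0,0,0],
    [0,0,0],
    [0,0,0],
  ],
  grip=0,
  newtons=20,
)

```text
time_s: 7.2
position: [544.5, 123.4, 1.7]
ee_rot: [[0.151, 0.988, 0.0], [0.988, -0.151, 0.0], [0.0, 0.0, -1.0]]
contact_force: [-0.8, -0.1, -0.6]
width: 39.8
grip_force: 0.0
```

Call:
servo_tool(
  translation=[
    [0,0,0],
    [0,0,0],
    [0,0,0],
    [0,0,0],
  ],
  angular=[
    [0,0,0],
    [0,0,0],
    [0,0,0],
    [0,0,0],
  ],
  newtons=50,
)

```text
time_s: 7.7
position: [544.5, 123.4, 1.7]
ee_rot: [[0.151, 0.988, -0.0], [0.988, -0.151, 0.0], [-0.0, -0.0, -1.0]]
contact_force: [0.7, 0.6, -0.2]
width: 23.6
grip_force: 50.0
```

Call:
servo_tool(
  translation=[
    [0,0,-0.035],
    [-0.02,0.005,-0.09],
    [-0.05,0.011,-0.145],
    [-0.095,0.02,-0.185],
    [-0.145,0.031,-0.215],
  ],
  angular=[
    [0,0,0],
    [0,0,0.05],
    [0,0,0.11],
    [0,0,0.17],
    [0,0,0.223],
  ],
)

```text
time_s: 8.32
position: [553.5, -25.6, 219.0]
ee_rot: [[0.367, 0.93, 0.002], [0.93, -0.367, -0.001], [0.0, 0.002, -1.0]]
contact_force: [1.0, -0.4, -2.1]
width: 23.6
grip_force: 50.0
```

```bash
python3 -c "
from cell import *; from h import *
togo(observe(),[559.8,-127.8,219],68.5)"
```

```text
t 8.32 pos [553.5 -25.6 219. ] psi 68.48 w 23.6 grip 50.0 F [ 1.  -0.4 -2.1]
shift [-0.0928  0.0433  0.    ] turn [ 0.0024 -0.0004 -0.0004]
```

Tilt first, then advance.

Call:
servo_tool(
  translation=[
    [-0.015,0.01,0],
    [-0.035,0.025,0],
    [-0.065,0.043,0],
    [-0.09,0.043,0],
    [-0.09,0.043,0],
  ],
  angular=[
    [0,-0.14,0],
    [0,-0.29,0],
    [0,-0.43,0],
    [0,-0.43,0],
    [0,-0.43,0],
  ],
)

```text
time_s: 8.95
position: [559.6, -124.8, 215.9]
ee_rot: [[0.334, 0.93, -0.155], [0.846, -0.368, -0.387], [-0.417, -0.002, -0.909]]
contact_force: [0.1, -0.4, -0.2]
width: 23.5
grip_force: 50.0
```

Call:
servo_tool(
  translation=[
    [0,0,0],
  ],
  angular=[
    [0,0,0],
  ],
)

```text
time_s: 9.07
position: [560.2, -123.7, 216.7]
ee_rot: [[0.333, 0.93, -0.153], [0.846, -0.367, -0.387], [-0.416, 0.0, -0.909]]
contact_force: [-0.8, -0.4, -1.1]
width: 23.2
grip_force: 50.0
```

```bash
python3 -c "
from cell import *; from h import *; import pickle
s=observe(); c=camera_params('wrist'); f=grab_frame('wrist'); c2=camera_params('wrist'); pickle.dump((s,c),open('w3.pkl','wb'))
togo(s,[559.8,-127.8,219],68.5); print(c2['origin']-c['origin'])
cv2.imwrite('pics/w3.png',f[:,:,::-1]); p=proj(c,[[514,-244,36]])[0]; print(p)
"
```

```text
t 9.07 pos [ 560.2 -123.7  216.7] psi 68.49 w 23.2 grip 50.0 F [-0.8 -0.4 -1.1]
shift [-0.0045  0.0011 -0.0005] turn [-0.000e+00  4.293e-01 -2.000e-04]
[0.04493678 0.15924595 0.15453382]
[254.18162728 200.65318685]
```

View pics/w3.png

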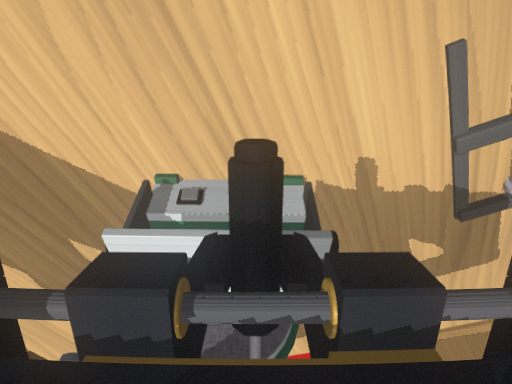

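The handle hides the button in this view. The rocker shows at (190,195) and the base face spans (150–305, 185–220). Shifting sideways will bring the button out.

Call:
servo_tool(
  translation=[
    [0,-0.03,0],
    [0,-0.06,0],
    [0,-0.06,0],
    [0,-0.06,0],
  ],
  angular=[
    [0,0,0],
    [0,0,0],
    [0,0,0],
    [0,0,0],
  ],
)

```text
time_s: 9.62
position: [505.3, -102.0, 217.3]
ee_rot: [[0.333, 0.931, -0.151], [0.846, -0.366, -0.388], [-0.416, 0.002, -0.909]]
contact_force: [-0.9, -0.7, -1.0]
width: 23.1
grip_force: 50.0
```

```bash
python3 -c "
from cell import *; from h import *; import pickle
s=observe(); c=camera_params('wrist'); f=grab_frame('wrist'); pickle.dump((s,c),open('w4.pkl','wb'))
togo(s,[559.8,-127.8,219],68.5)
cv2.imwrite('pics/w4.png',f[:,:,::-1]); print(proj(c,[[514,-244,36]])[0])
cv2.imwrite('pics/w4c.png',cv2.resize(f[160:260,140:370,::-1],None,fx=3.4,fy=3.4,interpolation=cv2.INTER_CUBIC))
"
```

```text
t 9.62 pos [ 505.3 -102.   217.3] psi 68.51 w 23.1 grip 50.0 F [-0.9 -0.7 -1. ]
shift [-0.0043  0.0602  0.0003] turn [0.0019 0.4296 0.0005]
[301.81755002 200.22465946]
```

View pics/w4c.png

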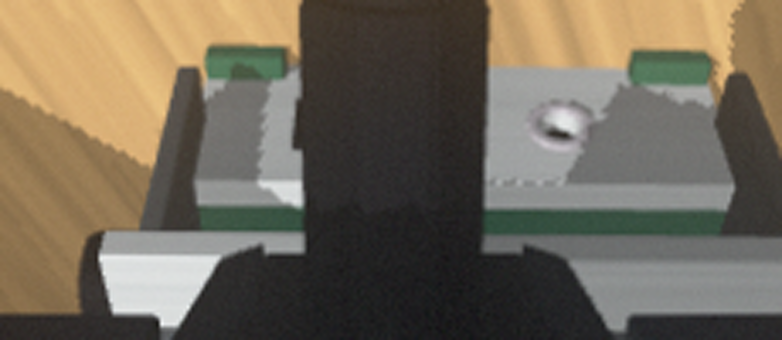

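The collar is visible in the crop at about (562,125), ring columns 530–592 and rows 98–150. That puts it near (305,196.5) in the full picture.

```bash
python3 -c "
from cell import *; from h import *; import pickle
np.set_printoptions(precision=2,suppress=True)
s,c=pickle.load(open('w4.pkl','rb'))
T=lambda p:(np.array(p)+.5)/3.4-.5+[140,160]
P=onz(c,T([(561,125)]),36)[0]; print('collar',P)
ex=np.array([np.cos(np.radians(-111.5)),np.sin(np.radians(-111.5)),0]); ey=np.array([-ex[1],ex[0],0])
print('pred rim', np.array([514,-244.1,36])-8*ex, 'diff x,y', (P-np.array([514,-244.1,36])+8*ex)@ex,(P-np.array([514,-244.1,36])+8*ex)@ey)
# face lower edge (z~0+feet?) and table lower front edge direction
e=onz(c,T([(105,232),(780,236)]),133); d=e[1]-e[0]; print('table lower edge',e,np.degrees(np.arctan2(d[1],d[0])))
e=onz(c,T([(197,181),(733,186)]),64); d=e[1]-e[0]; print('face top edge',e,np.degrees(np.arctan2(d[1],d[0])),np.linalg.norm(d), (e-P)@ex)
"
```

```text
collar [ 518.93 -239.23   36.  ]
pred rim [ 516.93 -236.66   36.  ] diff x,y 1.6614317807367334 2.801558644068723
table lower edge [[ 410.66 -144.63  133.  ]
 [ 574.14 -211.21  133.  ]] -22.15759592099812
face top edge [[ 400.88 -193.25   64.  ]
 [ 569.94 -262.86   64.  ]] -22.379615905228327 182.8300267662443 [0.49 3.3 ]
```

```bash
python3 -c "
from cell import *; from h import *
togo(observe(),[604,-25,130],68.2)"
```

```text
t 9.68 pos [ 505.4 -102.2  217.2] psi 68.5 w 23.2 grip 50.0 F [ 0.2 -0.3 -1.5]
shift [0.1345 0.0634 0.0344] turn [0.0027 0.4297 0.0054]
```

Call:
servo_tool(
  translation=[
    [0.04,0.026,-0.018],
    [0.08,0.052,-0.036],
    [0.098,0.0635,-0.045],
    [0.098,0.0635,-0.045],
    [0.098,0.0635,-0.045],
  ],
  angular=[
    [0,0,0],
    [0,0.14,0.002],
    [0.001,0.28,0.004],
    [0.003,0.43,0.0054],
    [0.003,0.43,0.0054],
  ],
)

```text
time_s: 10.3
position: [603.3, -27.4, 216.9]
ee_rot: [[0.375, 0.927, -0.002], [0.927, -0.375, -0.001], [-0.001, -0.001, -1.0]]
contact_force: [-0.4, -0.1, -1.3]
width: 23.4
grip_force: 50.0
```

```bash
python3 -c "
from cell import *; from h import *
togo(observe(),[604,-25,27],68.2)"
```

```text
t 10.3 pos [603.3 -27.4 216.9] psi 67.97 w 23.4 grip 50.0 F [-0.4 -0.1 -1.3]
shift [ 0.0027 -0.      0.1899] turn [-0.0012  0.0012 -0.0041]
```

Call:
servo_tool(
  translation=[
    [0.002,0,0.05],
    [0.003,0,0.1],
    [0.003,0,0.15],
    [0.003,0,0.18],
    [0.003,0,0.19],
  ],
  angular=[
    [0,0,0],
    [0,0,0],
    [0,0,-0.003],
    [0,0,-0.003],
    [0,0,-0.003],
  ],
)

```text
time_s: 10.92
position: [602.2, -21.4, 24.1]
ee_rot: [[0.368, 0.93, -0.007], [0.93, -0.368, -0.0], [-0.003, -0.006, -1.0]]
contact_force: [1.2, 0.5, -0.9]
width: 23.5
grip_force: 50.0
```

Call:
servo_tool(
  translation=[
    [0,0,0],
  ],
  angular=[
    [0,0,0],
  ],
)

```text
time_s: 11.05
position: [603.9, -21.9, 26.6]
ee_rot: [[0.368, 0.93, -0.003], [0.93, -0.368, -0.0], [-0.001, -0.002, -1.0]]
contact_force: [0.3, 0.9, -1.0]
width: 23.7
grip_force: 50.0
```

```bash
python3 -c "
from cell import *; from h import *
s=observe(); togo(s,[604,-25,26],68.2)
o=[]
R=s['ee_rot'];tip=s['position']+R@np.array([-164.5,0,-10.3]);end=s['position']+R@np.array([55,0,-10.3]);org=s['position']+R@np.array([-39.5,0,-10.3]); print('tip',tip)
for n in ('top','side'):
    f=grab_frame(n); cv2.imwrite('pics/%s5.png'%n,f[:,:,::-1]); c=camera_params(n); p=proj(c,[tip,org]); print(n,p)
    m=p.mean(0).astype(int); x0,y0=m[0]-40,m[1]-45
    print(x0,y0); o.append(cv2.resize(f[y0:y0+90,x0:x0+80,::-1],(400,450),interpolation=cv2.INTER_CUBIC))
cv2.imwrite('pics/c5.png',np.hstack(o))
"
```

```text
t 11.05 pos [603.9 -21.9  26.6] psi 68.4 w 23.7 grip 50.0 F [ 0.3  0.9 -1. ]
shift [-0.0029  0.0012  0.0006] turn [-0.0024  0.0012  0.0035]
tip [ 543.39359113 -174.81767629   37.11589928]
top [[333.05975461 215.96468934]
 [295.30121983 200.17106243]]
274 163
side [[233.62744773 274.86463199]
 [264.21074216 238.27014404]]
208 211
```

View pics/c5.png

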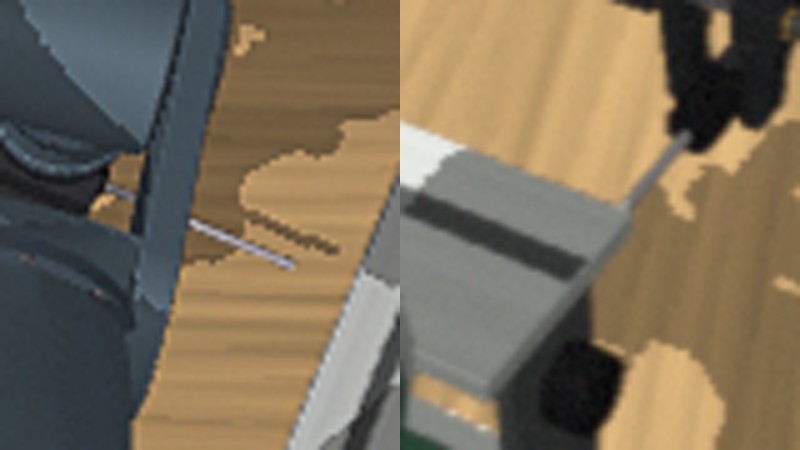

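The tip shows in the top crop at (293,266), about (332.2,215.8) in the full picture, which agrees with my prediction. In the side crop the blade runs (688,138) to (625,208). I'll check its pitch by fitting pixels.

```bash
python3 -c "
from cell import *; from h import *
np.set_printoptions(precision=1,suppress=True)
s=observe(); R=s['ee_rot']; p0=s['position']; togo(s,[0,0,26],68.2)
im=cv2.imread('pics/side5.png').astype(int); c=camera_params('side')
d=im[:,:,0]-im[:,:,2]
pts=[]
for v in range(238,254):
    u0=265.5-(v-238.6)*0.87; us=np.arange(int(u0)-5,int(u0)+7); w=np.clip(d[v,us]-np.median(d[v,us]),0,None).astype(float)-12; w=np.clip(w,0,None)
    if w.sum()>0: pts.append(((us*w).sum()/w.sum(),v,w.sum()))
pts=np.array(pts); print(pts)
o,r=rays(c,pts[:,:2]); n=R[:,1]; t=((p0-o)@n)/(r@n); P=o+r*t[:,None]
q=(P-p0)@R; print(np.c_[q[:,0],P[:,2]])
k=np.polyfit(q[:,0],P[:,2],1); print('slope',k, 'z tip',np.polyval(k,-164.5),'z grip',np.polyval(k,0))
"
```

```text
t 11.15 pos [605.2 -22.3  28.3] psi 68.38 w 23.4 grip 50.0 F [ 0.3 -0.2 -1.5]
shift [-0.2 -0.6  0. ] turn [0. 0. 0.]
[[267.  240.    1.5]
 [262.  241.   66. ]
 [261.  242.  203.5]
 [260.3 243.  212. ]
 [259.4 244.  193. ]
 [258.6 245.  196. ]
 [257.6 246.  199.5]
 [257.  247.  223. ]
 [256.2 248.  149.5]
 [255.4 249.  117. ]
 [254.5 250.  103. ]
 [253.8 251.   94. ]
 [248.  252.    1. ]]
[[ -29.2   24.4]
 [ -51.8   38.9]
 [ -56.    39.3]
 [ -59.5   39.2]
 [ -63.2   39.2]
 [ -66.9   39.3]
 [ -71.    39.6]
 [ -73.6   38.8]
 [ -77.    38.6]
 [ -80.4   38.5]
 [ -84.4   38.9]
 [ -87.5   38.6]
 [-110.1   54.2]]
slope [-0.3 21.2] z tip 63.05906342611708 z grip 21.246624359086987
```

Call:
servo_tool(
  translation=[
    [-0.01,0,0.0025],
    [-0.025,0,0.0025],
    [-0.045,0,0.0025],
    [-0.058,0,0.0025],
    [-0.062,0,0.0025],
  ],
  angular=[
    [0,0,0.003],
    [0,0,0.003],
    [0,0,0.003],
    [0,0,0.003],
    [0,0,0.003],
  ],
)

```text
time_s: 11.78
position: [580.5, -81.2, 24.3]
ee_rot: [[0.373, 0.928, -0.002], [0.928, -0.373, 0.001], [-0.0, -0.002, -1.0]]
contact_force: [-0.0, 0.3, -1.4]
width: 23.7
grip_force: 50.0
```

Call:
servo_tool(
  translation=[
    [0,0,0],
    [0,0,0],
  ],
  angular=[
    [0,0,0],
    [0,0,0],
  ],
)

```text
time_s: 12.02
position: [581.0, -79.4, 24.2]
ee_rot: [[0.371, 0.928, -0.002], [0.928, -0.371, 0.001], [0.0, -0.002, -1.0]]
contact_force: [0.1, -0.7, -1.3]
width: 23.3
grip_force: 50.0
```

```bash
python3 -c "
from cell import *; from h import *
s=observe(); togo(s,[0,0,26],68.2); p=s['position'][:2]-[518.5,-238.7]; print('dist to rim of tip',p@[.3714,.9285]-164.5,'lateral',p@[.9285,-.3714])"
```

```text
t 12.03 pos [581.  -79.4  24.2] psi 68.2 w 23.3 grip 50.0 F [ 0.1 -0.7 -1.3]
shift [-0.1421 -0.569  -0.0008] turn [-0.0018 -0.0001 -0.0001]
dist to rim of tip 6.6013661016470735 lateral -1.095776992783371
```

Call:
servo_tool(
  translation=[
    [0,0.001,-0.0015],
    [-0.004,0.001,-0.0015],
    [-0.008,0.001,-0.0015],
    [-0.012,0.001,-0.0015],
    [-0.012,0.001,-0.0015],
  ],
  angular=[
    [0,0,0],
    [0,0,0],
    [0,0,0],
    [0,0,0],
    [0,0,0],
  ],
)

```text
time_s: 12.65
position: [577.3, -91.7, 25.7]
ee_rot: [[0.372, 0.928, -0.002], [0.928, -0.372, 0.001], [-0.0, -0.002, -1.0]]
contact_force: [-1.2, -0.5, -0.4]
width: 23.7
grip_force: 50.0
```

Call:
servo_tool(
  translation=[
    [-0.002,0,0],
    [-0.004,0,0],
    [-0.004,0,0],
  ],
  angular=[
    [0,0,0],
    [0,0,0],
    [0,0,0],
  ],
)

```text
time_s: 13.02
position: [576.0, -94.7, 25.8]
ee_rot: [[0.372, 0.928, -0.001], [0.928, -0.372, 0.001], [0.001, -0.002, -1.0]]
contact_force: [0.6, 2.6, -0.9]
width: 23.6
grip_force: 50.0
```

Call:
servo_tool(
  translation=[
    [-0.001,0,0],
    [-0.002,0,0],
    [-0.002,0,0],
  ],
  angular=[
    [0,0,0],
    [0,0,0],
    [0,0,0],
  ],
)

```text
time_s: 13.4
position: [575.2, -96.7, 25.8]
ee_rot: [[0.372, 0.928, -0.002], [0.928, -0.372, 0.001], [0.0, -0.002, -1.0]]
contact_force: [0.7, 3.0, -0.5]
width: 23.3
grip_force: 50.0
```

Call:
servo_tool(
  translation=[
    [-0.001,0,0],
    [-0.002,0,0],
    [-0.003,0,0],
    [-0.003,0,0],
  ],
  angular=[
    [0,0,0],
    [0,0,0],
    [0,0,0],
    [0,0,0],
  ],
)

```text
time_s: 13.9
position: [574.2, -99.2, 25.8]
ee_rot: [[0.372, 0.928, -0.001], [0.928, -0.372, 0.001], [0.001, -0.002, -1.0]]
contact_force: [2.9, 5.9, -1.4]
width: 23.6
grip_force: 50.0
```

Call:
servo_tool(
  translation=[
    [-0.001,0,0],
    [-0.001,0,0],
  ],
  angular=[
    [0,0,0],
    [0,0,0],
  ],
)

```text
time_s: 14.15
position: [574.1, -99.3, 25.8]
ee_rot: [[0.372, 0.928, -0.001], [0.928, -0.372, 0.002], [0.002, -0.002, -1.0]]
contact_force: [3.8, 8.9, -1.0]
width: 23.2
grip_force: 50.0
```

Call:
servo_tool(
  translation=[
    [-0.0005,0,0],
    [-0.0005,0,0],
    [-0.0005,0,0],
  ],
  angular=[
    [0,0,0],
    [0,0,0],
    [0,0,0],
  ],
)

```text
time_s: 14.52
position: [574.0, -99.4, 25.8]
ee_rot: [[0.372, 0.928, -0.001], [0.928, -0.372, 0.003], [0.002, -0.002, -1.0]]
contact_force: [3.5, 11.8, -1.0]
width: 23.1
grip_force: 50.0
```

Call:
servo_tool(
  translation=[
    [0.005,0,0],
    [0.015,0,0],
    [0.04,0,0],
    [0.08,0,0],
    [0.11,0,0],
  ],
  angular=[
    [0,0,0],
    [0,0,0],
    [0,0,0],
    [0,0,0],
    [0,0,0],
  ],
)

```text
time_s: 15.15
position: [614.8, 1.8, 25.8]
ee_rot: [[0.372, 0.928, -0.002], [0.928, -0.372, -0.0], [-0.001, -0.002, -1.0]]
contact_force: [0.4, -0.3, -1.6]
width: 23.1
grip_force: 50.0
```

Call:
servo_tool(
  translation=[
    [0.0,0.0,-0.05],
    [0.03,-0.015,-0.09],
    [0.07,-0.036,-0.12],
    [0.12,-0.061,-0.13],
    [0.17,-0.087,-0.13],
  ],
  angular=[
    [0,0,0.08],
    [0,0,0.25],
    [0,0,0.42],
    [0,0,0.59],
    [0,0,0.76],
  ],
)

```text
time_s: 15.78
position: [597.9, 192.2, 157.7]
ee_rot: [[0.912, 0.411, 0.002], [0.411, -0.912, -0.0], [0.001, 0.001, -1.0]]
contact_force: [0.7, -0.6, -1.0]
width: 23.3
grip_force: 50.0
```

```bash
python3 -c "
from cell import *; from h import *
togo(observe(),[587,312.4,155],-11.2)"
```

```text
t 15.78 pos [597.9 192.2 157.7] psi 24.26 w 23.3 grip 50.0 F [ 0.7 -0.6 -1. ]
shift [ 0.0395 -0.1141  0.0027] turn [ 4.000e-04 -1.700e-03  6.189e-01]
```

Call:
servo_tool(
  translation=[
    [0.014,-0.04,0.002],
    [0.028,-0.08,0.003],
    [0.0395,-0.114,0.003],
    [0.0395,-0.114,0.003],
    [0.0395,-0.114,0.003],
  ],
  angular=[
    [0,0,0.16],
    [0,0,0.32],
    [0,0,0.48],
    [0,0,0.619],
    [0,0,0.619],
  ],
)

```text
time_s: 16.4
position: [585.3, 311.3, 152.7]
ee_rot: [[0.983, -0.186, -0.002], [-0.186, -0.983, -0.001], [-0.002, 0.001, -1.0]]
contact_force: [0.1, -0.5, -2.6]
width: 23.2
grip_force: 50.0
```

Call:
servo_tool(
  translation=[
    [0,0,0.02],
    [0,0,0.05],
    [0,0,0.07],
    [0,0,0.08],
    [0,0,0.08],
  ],
  angular=[
    [0,0,0],
    [0,0,0],
    [0,0,0],
    [0,0,0],
    [0,0,0],
  ],
)

```text
time_s: 17.02
position: [585.0, 310.9, 72.1]
ee_rot: [[0.982, -0.188, -0.003], [-0.188, -0.982, 0.0], [-0.003, 0.0, -1.0]]
contact_force: [0.1, -0.5, -0.8]
width: 23.3
grip_force: 50.0
```

Call:
servo_tool(
  translation=[
    [0,0,0],
    [0,0,0],
  ],
  angular=[
    [0,0,0],
    [0,0,0],
  ],
)

```text
time_s: 17.27
position: [586.1, 311.6, 74.2]
ee_rot: [[0.982, -0.188, 0.0], [-0.188, -0.982, 0.001], [0.0, -0.001, -1.0]]
contact_force: [-0.9, -0.2, -1.0]
width: 23.1
grip_force: 50.0
```

```bash
python3 -c "
from cell import *; from h import *
s=observe(); R=s['ee_rot']; p0=s['position']; togo(s,[587,312.4,61.7],-11.2); print(R)
c=camera_params('top'); f=grab_frame('top'); g=grab_frame('side'); tip=p0+R@[-164.5,0,-10.3]; org=p0+R@[-39.5,0,-10.3]
p=proj(c,[tip,org]); cs=camera_params('side'); q=proj(cs,[tip,org]); print(p,q)
o=[]
for im,m in((f,p.mean(0)),(g,q.mean(0))):
    x0,y0=(m-[40,45]).astype(int); print(x0,y0); o.append(cv2.resize(im[y0:y0+90,x0:x0+80,::-1],(400,450),interpolation=cv2.INTER_CUBIC))
cv2.imwrite('pics/c6.png',np.hstack(o))"
```

```text
t 17.27 pos [586.1 311.6  74.2] psi -10.82 w 23.1 grip 50.0 F [-0.9 -0.2 -1. ]
shift [ 0.0008 -0.001   0.0125] turn [-0.0013 -0.      0.0066]
[[ 9.82207671e-01 -1.87797775e-01  2.95527493e-04]
 [-1.87798000e-01 -9.82206854e-01  1.26790014e-03]
 [ 5.21603044e-05 -1.30084071e-03 -9.99999153e-01]]
[[158.16170891 249.66259725]
 [168.95557202 208.24326054]] [[227.59951105 136.24786778]
 [266.45173363 141.57337101]]
123 183
207 93
```

View pics/c6.png

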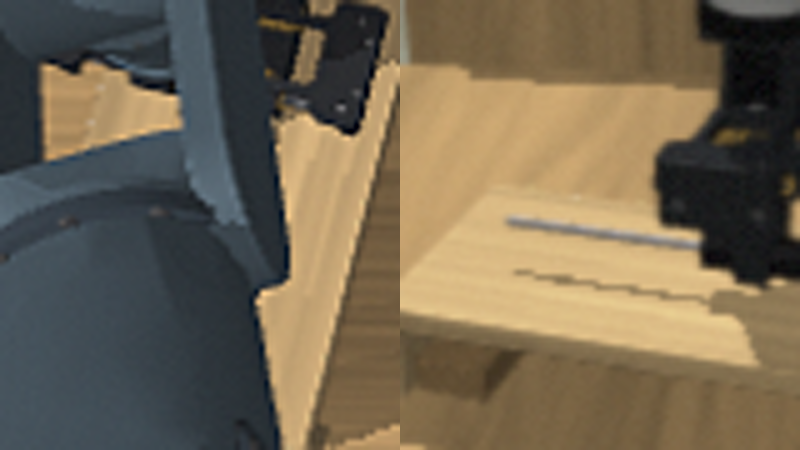

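The tip in the side crop is at (508,221), about (228,137) in the full picture, as predicted. The driver is level over the middle of the shelf, so I'll lower it gently.

Call:
servo_tool(
  translation=[
    [0,0,0.004],
    [0,0,0.008],
    [0,0,0.01],
    [0,0,0.0115],
    [0,0,0.0115],
  ],
  angular=[
    [0,0,0],
    [0,0,0],
    [0,0,0],
    [0,0,0],
    [0,0,0],
  ],
)

```text
time_s: 18.0
position: [585.3, 311.4, 61.7]
ee_rot: [[0.982, -0.188, -0.002], [-0.188, -0.982, 0.001], [-0.002, -0.0, -1.0]]
contact_force: [-1.4, -0.4, 1.9]
width: 23.3
grip_force: 50.0
```

Call:
servo_tool(
  translation=[
    [0,0,0],
    [0,0,0],
  ],
  angular=[
    [0,0,0],
    [0,0,0],
  ],
  newtons=5,
)

```text
time_s: 18.25
position: [585.3, 311.3, 61.7]
ee_rot: [[0.982, -0.188, -0.002], [-0.188, -0.982, 0.001], [-0.002, -0.0, -1.0]]
contact_force: [-1.7, -0.1, 3.0]
width: 23.9
grip_force: 5.0
```

Call:
servo_tool(
  translation=[
    [0,0,0],
    [0,0,0],
    [0,0,0],
    [0,0,0],
    [0,0,0],
  ],
  angular=[
    [0,0,0],
    [0,0,0],
    [0,0,0],
    [0,0,0],
    [0,0,0],
  ],
  grip=1,
)

```text
time_s: 18.88
position: [585.3, 311.3, 61.5]
ee_rot: [[0.982, -0.188, -0.002], [-0.188, -0.982, 0.001], [-0.002, -0.0, -1.0]]
contact_force: [0.3, -0.1, -0.4]
width: 71.7
grip_force: 0.0
```

Call:
servo_tool(
  translation=[
    [0,0,-0.01],
    [0,0,-0.04],
    [0,0,-0.09],
    [0,0,-0.14],
    [0,0,-0.17],
  ],
  angular=[
    [0,0,0],
    [0,0,0],
    [0,0,0],
    [0,0,0],
    [0,0,0],
  ],
)

```text
time_s: 19.5
position: [586.6, 311.6, 235.9]
ee_rot: [[0.982, -0.188, 0.003], [-0.188, -0.982, 0.002], [0.003, -0.003, -1.0]]
contact_force: [-0.3, -0.5, -0.5]
width: 88.1
grip_force: 0.0
```

Call:
servo_tool(
  translation=[
    [0,0,0],
    [0,0,0],
  ],
  angular=[
    [0,0,0],
    [0,0,0],
  ],
)

```text
time_s: 19.75
position: [585.0, 311.0, 230.5]
ee_rot: [[0.982, -0.188, -0.003], [-0.188, -0.982, 0.0], [-0.003, 0.0, -1.0]]
contact_force: [0.8, -0.4, -1.1]
width: 88.0
grip_force: 0.0
```

```bash
python3 -c "
from cell import *; from h import *
s=observe(); togo(s,[587,312.4,61.7],-11.2)
g=grab_frame('side'); w=grab_frame('wrist'); cv2.imwrite('pics/c7.png',np.hstack([cv2.resize(g[80:230,180:380,::-1],(400,300)),cv2.resize(w[:,:,::-1],(400,300))]))"
```

```text
t 19.75 pos [585.  311.  230.5] psi -10.83 w 88.0 grip 0.0 F [ 0.8 -0.4 -1.1]
shift [ 0.0022 -0.0018  0.1688] turn [0.0004 0.003  0.0064]
```

View pics/c7.png

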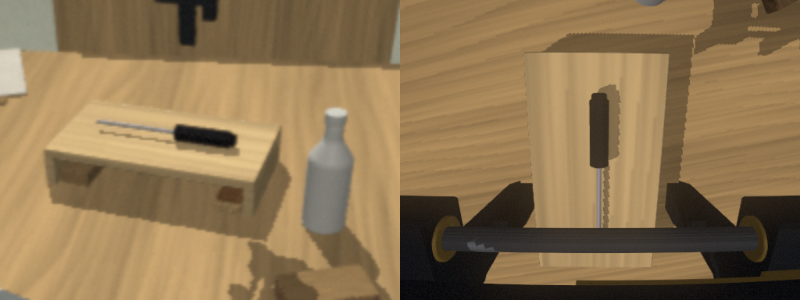

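The driver is lying on the shelf in both views, with its handle at (175–237,135) in the side view. It is still, level and clear of the edges, and the gripper is well above it.

```bash
python3 -c "
from cell import *
print(hand_in())"
```

```text
the job is handed in; nothing more can be done
None
```

I drew the screwdriver out, pushed the reset button in to its stop with the tip (force rose to about 12 N) and backed off, then laid the screwdriver level on the shelf and released it; the job is handed in at about 20 s of the 51 s, with no verdict shown and no picture taken of the button after release.

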